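# Unclip the vent cover of a bench controller

### The job

Take the blue vent cover off the grey controller housing so that its fan can be reached: its orange release tab sits between two dark guards on a slide that may stand anywhere along one end of the cover, so find it, squeeze it inward towards the blue finger rib, and with it held in swing that end of the cover up by about 25 degrees about the opposite, hinge end, then draw the hinge tongues out of their slots. Do not force the cover against the housing and do not drop it; lay it flat, rib upward, in the middle of the black mat and let go. Leave the memory stick, the knife and the tweezers where they lie.

Things in the scene. Friction and masses are not known exactly. Their poses are not given: they have to be found in the camera images.
- housing: grey housing fixed to the table, 150 (x) x 140 (y) x 46 mm high; origin at the centre of its underside, z up. Its top has a 104 x 103 mm opening that holds the cover. At -x two slots under a lip take the cover's tongues; at +x a lip (from x = 51.5 mm, underside 41.5 mm up) catches the release tab's nose. Its +x side, with the tab, faces roughly away from the robot
- vent_cover: blue slatted cover, 0.18 kg, plate 100 (x) x 100 (y) x 4 mm; origin: centre of its flat underside; x from hinge end to tab end, z up. Fitted: axes as the housing's, origin 38 mm above the housing's, 1.5 to 3 mm play. Two tongues reach 8 mm beyond its -x edge 5 mm of it under the lip. A fixed finger rib stands across it at x = 16 to 22 mm, y = -48..48 mm, up to z = 28 mm
- release_tab (a joint): inward travel (m, along cover -x) of the orange sprung tab: 0 latched, max 0.008, free from 0.005; 3 to 8 N. Upright plate x = 38..44 mm, 12 mm wide, to z = 28 mm, midway between two dark guards (36 mm gap, 42 over both, x = 36..50, to z = 26) on a stiff slide (4 N). Its place in cover y (-27..27 mm) is not told: feel or look. Pinching rib and tab (28 mm over both, 20 when in) frees the cover
- cover_grip (a point): point on the cover midway between the rib's outer face and the outer face of the almost pressed tab: x = 26.5 mm, z = 16 mm above the underside, at the middle of the tab's rail (y = 0), where the tab itself seldom is; axes as the cover's
- cover_hinge (a point): middle of the lower edge at the cover's hinge (-x) end, x = -50 mm, on the underside; the cover turns freely about this edge (about the cover's y) up to 40 degrees with the tongues still in their slots; axes as the cover's
- housing_hinge (a point): the place on the housing, 38 mm above its underside and 50 mm to -x, where cover_hinge lies when the cover is fitted
- mat: black rubber mat, 180 (its x) x 150 (its y) x 3 mm, fixed; origin at the centre of its underside, on the table
- usb_stick: small green memory stick, 56 x 18 x 8 mm, bystander; origin at the centre of its underside
- box_cutter: red and black snap-off knife, 27 x 123 x 17 mm, bystander; origin at the centre of its underside
- tweezers: steel tweezers, 14 x 128 x 9 mm, bystander; origin at the centre of their underside

How it is judged:
By the outcome, as a careful person would: the job done as asked, in the order asked, and still so for the second after the job is handed in, with the robot touching nothing.
It also fails if it takes over 58 s, if anything falls off the work surface, if the arm or the gripper's body presses on something with over 40 N, if the wrist force passes 120 N, or if a joint passes its speed limit or range.

### The arm

A 6-joint arm with a two-finger parallel gripper is mounted at the origin on a cart in front of the work surface, level with it; the furniture and walls round the work are solid. World frame = base frame: x ahead of the robot, y to its left, z up, the work surface at z = 0. Lengths are in m, angles in rad, forces in N, time in s.
With the tool pointing down it reaches from about 0.425 to 0.95 m from the base axis. Payload 3.5 kg.
Tool frame: the origin (TCP) lies midway between the tips of the shut fingers; the grasp point (between the pads) lies 19 mm behind it; x points along the fingers, y is the direction in which the jaws open and shut, and the axes are right-handed (so a half turn about x gives the same grasp; the last joint's range is limited). The gripper opens to 85 mm and grips with 20 to 120 N. Pads are 22 mm wide; open, the fingers measure 114 mm over their backs; the gripper's body (76 mm by 85 mm) begins 54 mm behind the grasp point. The pads swing forward as they close: fully open they stand 13 mm farther back than shut.
Start: joints at [1.001, 0.286, 1.577, -0, 1.279, -0.15], TCP at [0.275, 0.616, 0.231] pointing down, gripper open.
Joint ranges: [-2.77, 2.77], [-0.9, 2.22], [0.21, 2.48], [-1.53, 4.67], [0.24, 2.81], [-2.84, 2.84]. Speed limits (rad/s): [2.79, 2.79, 3.14, 3.14, 3.14, 3.14].

### API

Orientations are given as a unit quaternion [x, y, z, w].
In Python, from plant import sensors, optics, ctrl gives the robot as it stands.
- The arm moves only by the tool arm_command, never from a script. Its argument "increments" is a list that holds one entry, the list of rows, each a list of 4 numbers: the shift along the tool's x, y, z in cm, then the turn about the tool's x in rad. A call has 1 to 20 rows; each row shifts and turns the commanded pose from where the row before left it, along the tool's axes as they then stand; what a row does not reach is not made up. A row lasts 1/8 s, in which the tool goes at most 62.5 mm and 10.7 degrees, less where a joint would pass 70% of its speed; a pose out of reach is approached as far as the arm can. A call with a gripper value outside its range is refused whole. "grip" is the finger opening in cm, from 0 to 8.54, set as the call begins (left out, the last holds). The fingers move at their own pace and stop on an object; "grip_force" is the grip in N (left out, the last holds). Time passes only in rows, so rows that do not move let the fingers close. It gives the time, the measured TCP pose, the force and the opening at its end, in the units of the state.
- sensors.get_state(): the state, without advancing time (a new reading comes with each control period).
- optics.read_camera(name): name is "side" or "top"; returns the picture (384x512x3 uint8, blue, green, red); there is no depth.
- optics.camera_model(name): a dict with "camera_matrix" (3x3 intrinsics, pixels), "world_from_camera" (4x4, takes a point from camera to world coordinates). Camera axes: x right, y up, looking along -z (the intrinsics and any distortion apply to the point x, -y, -z); pixel columns grow to the right and rows downward; lengths in m; the calibration is good to about 2 mm. A picture is of the moment at which its call begins. camera_model takes no time and is no camera call.
- ctrl.sign_off(): hands the job in, once; it reports no verdict.
Trained networks look in the newest picture that a camera, given by its name, has taken for a name from the list of things; names that differ only in an ending like _2 or _b are one class to them, and where a whole thing is asked for, a point or a joint stands for the part that bears it (a point fixed in the world has none). Each returns a list of dicts, best first, with "conf" (0 to 1); they miss things now and then, are a little off and sometimes report something else, mostly with a low value. They report only what shows in the picture. A call takes as long as a camera call.
- optics.boxes_of(camera, query): "at" ([row, column] in pixels, amid what is visible of it).
- optics.place_of(camera, query): "at" ([row, column] in pixels: a listed point, or the origin of a listed thing).
The state is a dict: "time": time; "qpos": joint angles; "dq": joint speeds; "joint_efforts": joint torques, N m; "eef_pos": TCP position; "tcp_rot": TCP orientation; "contact_force": force on the tool from outside, world axes, zero at the start; "wrist_torque": the same for the moment, N m; "opening": opening from 0.0 (shut) to 1.0 (fully open).
Only numpy, scipy, OpenCV 4.12 (cv2) and the standard library are available. Lean on these libraries where they do the work, as an engineer would, in place of code of your own. Each camera call takes 0.05 s, during which the arm holds its last target.

## Working session

There is one attempt and no reset: what is moved stays moved. The work goes in short steps, Python scripts to look and compute and a tool call to move; the robot and the scene stay as the last step left them, time stands still between calls to the robot, and variables do not carry over. Pictures are saved under pics/ and viewed, and the job is handed in when it is done.

Besides the shell and the picture viewer there is one more tool, called after "Call:" in YAML: its name, and indented under it one key for each argument. arm_command: Moves the arm, as the interface text tells. Its arguments: {"type":"object","properties":{"increments":{"type":"array","items":{"type":"array","items":{"type":"array","items":{"type":"number"}}}},"grip":{"type":"number"},"grip_force":{"type":"number"}},"required":["increments"]}

```bash
ls; mkdir -p pics; python3 - <<'E'
from plant import sensors, optics, ctrl
import cv2
s=sensors.get_state();print(s)
for n in("side","top"):
    im=optics.read_camera(n);cv2.imwrite(f"pics/{n}0.png",im)
    m=optics.camera_model(n);print(n,m)
    for q in("housing","vent_cover","release_tab","cover_grip","cover_hinge","housing_hinge","mat","usb_stick","box_cutter","tweezers"):
        print(q,[(d['conf'],d['at']) for d in optics.place_of(n,q)[:2]])
E
```

```text
pics
{'time': 0.0, 'qpos': array([ 1.00097003e+00,  2.87168781e-01,  1.57816910e+00,  2.16857415e-07,
        1.27858053e+00, -1.49981675e-01]), 'dq': array([ 0.00010191,  0.00014028, -0.00093741, -0.00193614, -0.00166977,
        0.00053344]), 'joint_efforts': array([-5.13426003e-04, -4.05972290e+01, -2.92627001e+01, -1.51350309e-04,
        5.64822141e-03,  5.15706411e-07]), 'eef_pos': array([0.27475021, 0.61584248, 0.22994937]), 'tcp_rot': array([ 0.14658003,  0.69187293, -0.14811917,  0.69129361]), 'contact_force': array([ 0.11365053, -0.528297  , -0.78936165]), 'wrist_torque': array([0.04024326, 0.00699088, 0.00694797]), 'opening': 1.006187239770159}
side {'camera_matrix': array([[455.42381632,   0.        , 254.12875324],
       [  0.        , 455.42381632, 195.79213317],
       [  0.        ,   0.        ,   1.        ]]), 'world_from_camera': array([[ 9.97120571e-01,  3.12345583e-02, -6.91011588e-02,
         5.03403748e-01],
       [-7.58295120e-02,  4.18773211e-01, -9.04919269e-01,
        -6.92152579e-01],
       [ 6.72960505e-04,  9.07553525e-01,  4.19935885e-01,
         4.68694967e-01],
       [ 0.00000000e+00,  0.00000000e+00,  0.00000000e+00,
         1.00000000e+00]])}
housing [(0.68, [262.1, 236.4])]
vent_cover [(0.75, [248.7, 235.6]), (0.51, [231.3, 313.4])]Traceback (most recent call last):
  File "<stdin>", line 8, in <module>
ValueError: it knows: box_cutter, cover_grip, cover_hinge, housing, housing_hinge, mat, tweezers, usb_stick, vent_cover
```

```bash
python3 - <<'E'
from plant import sensors, optics, ctrl
import cv2
for n in("side","top"):
    im=optics.read_camera(n);cv2.imwrite(f"pics/{n}1.png",im)
    print(n,optics.camera_model(n) if n=="top" else "")
    for q in("housing","vent_cover","cover_grip","cover_hinge","housing_hinge","mat"):
        print(q,[(d['conf'],d['at']) for d in optics.place_of(n,q)[:2]])
print(sensors.get_state()['time'])
E
```

```text
side 
housing [(0.67, [264.6, 238.2])]
vent_cover [(0.74, [236.6, 254.7])]
cover_grip [(0.64, [235.2, 253.5]), (0.27, [237.1, 159.7])]
cover_hinge [(0.7, [249.4, 236.8]), (0.49, [250.9, 211.8])]
housing_hinge [(0.62, [246.9, 212.5])]
mat [(0.95, [203.5, 247.5]), (0.73, [245.5, 211.8])]
top {'camera_matrix': array([[450.42538847,   0.        , 251.97974548],
       [  0.        , 450.42538847, 195.01549046],
       [  0.        ,   0.        ,   1.        ]]), 'world_from_camera': array([[ 0.0174146 ,  0.9932761 , -0.11445224,  0.43622242],
       [-0.99967478,  0.01942997,  0.01651676,  0.16028574],
       [ 0.0186295 ,  0.11412738,  0.99329144,  1.04488633],
       [ 0.        ,  0.        ,  0.        ,  1.        ]])}
housing [(0.68, [211.2, 305.8]), (0.6, [229.4, 313.4])]
vent_cover [(0.76, [208.7, 308.3])]
cover_grip [(0.62, [197.6, 305.6])]
cover_hinge [(0.58, [228.9, 311.5])]
housing_hinge [(0.56, [231.1, 309.7]), (0.46, [229.6, 311.0])]
mat [(0.69, [196.1, 190.9])]
0.85
```

View pics/side1.png

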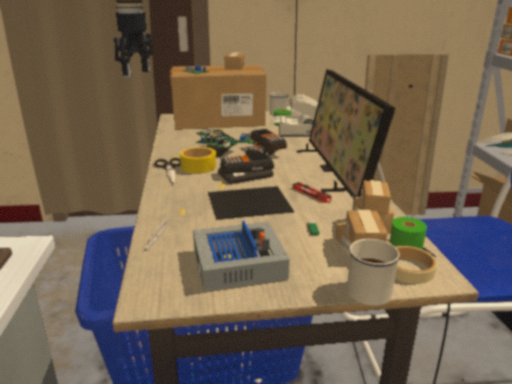

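View pics/top1.png

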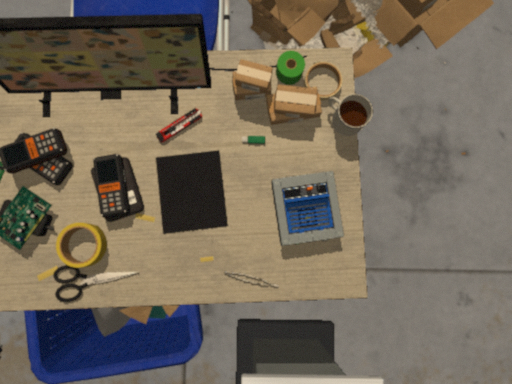

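```bash
cat > h.py <<'E'
import numpy as np,cv2
from plant import sensors, optics, ctrl
def ray(n,p):
    m=optics.camera_model(n);K=m['camera_matrix'];T=m['world_from_camera']
    r,c=p;d=np.array([(c-K[0,2])/K[0,0],-(r-K[1,2])/K[1,1],-1])
    return T[:3,3],T[:3,:3]@d
def tri(ps,pt):
    A=np.zeros((3,3));b=np.zeros(3)
    for n,p in(("side",ps),("top",pt)):
        o,d=ray(n,p);d=d/np.linalg.norm(d);P=np.eye(3)-np.outer(d,d);A+=P;b+=P@o
    x=np.linalg.solve(A,b)
    e=[]
    for n in("side","top"):
        pass
    return x
def onz(n,p,z):
    o,d=ray(n,p);return o+d*(z-o[2])/d[2]
def proj(n,X):
    m=optics.camera_model(n);K=m['camera_matrix'];T=m['world_from_camera']
    c=T[:3,:3].T@(np.array(X)-T[:3,3]);return np.array([K[1,2]+K[1,1]*c[1]/c[2],K[0,2]-K[0,0]*c[0]/c[2]])
E
python3 - <<'E'
from h import *
for n,(r0,r1,c0,c1) in(("side",(210,300,180,300)),("top",(160,250,260,350))):
    im=cv2.imread(f"pics/{n}1.png")[r0:r1,c0:c1]
    f=6 
    cv2.imwrite(f"pics/{n}1z.png",cv2.resize(im,None,fx=f,fy=f,interpolation=cv2.INTER_CUBIC))
for nm,a,b in(("housing",(264.6,238.2),(211.2,305.8)),("cover",(236.6,254.7),(208.7,308.3)),("grip",(235.2,253.5),(197.6,305.6)),("hinge",(249.4,236.8),(228.9,311.5)),("mat",(203.5,247.5),(196.1,190.9))):
    X=tri(a,b);print(nm,X.round(4),proj("side",X)-a,proj("top",X)-b)
E
```

```text
housing [5.246e-01 1.690e-02 5.000e-04] [ 0.22682929 -1.92165924] [-1.52962297 -0.00379576]
cover [0.5405 0.0184 0.0567] [  1.04858349 -10.12557581] [-8.27063768  0.34203717]
grip [0.5519 0.025  0.0567] [ 0.37362023 -2.85031054] [-2.35231349  0.068263  ]
hinge [0.5022 0.0088 0.0377] [  0.96547783 -13.179957  ] [-10.55926129   0.15144476]
mat [ 0.5571  0.2858 -0.0054] [ 0.27415862 -2.14330542] [-2.20230621  0.06020719]
```

View pics/side1z.png

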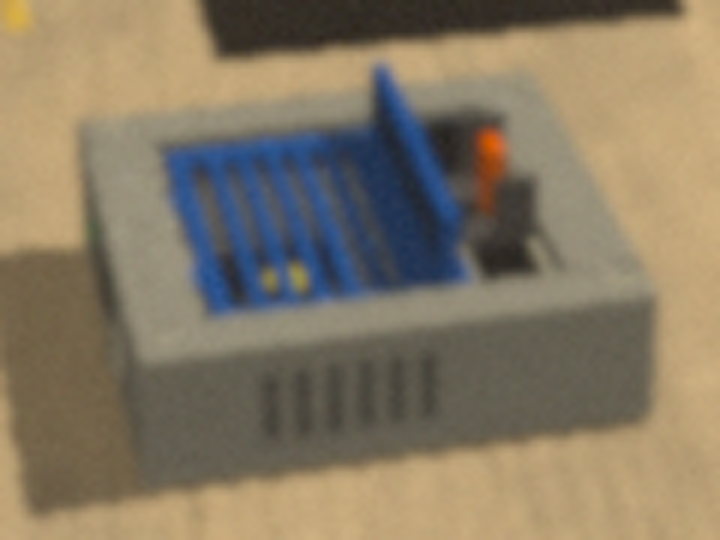

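View pics/top1z.png

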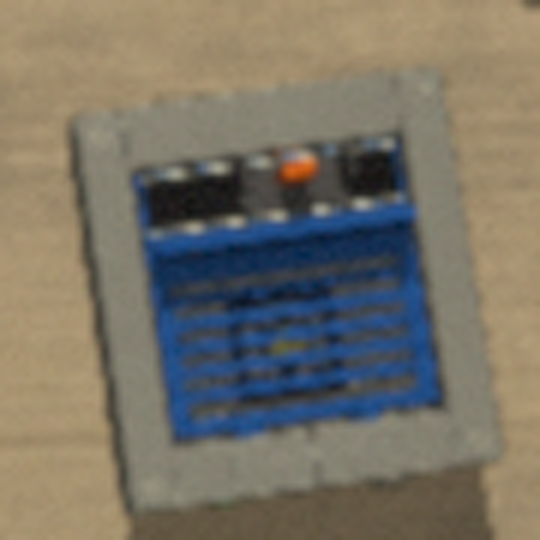

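```bash
cat > fit.py <<'E'
from h import *
from scipy.optimize import least_squares
def up(p,n):  # zoom (x,y)-> (row,col)
    r0,c0={"side":(210,180),"top":(160,260)}[n]
    return np.array([(p[1]+.5)/6-.5+r0,(p[0]+.5)/6-.5+c0])
tc=[(75,115),(437,70),(500,460),(135,510)]   # TL TR BR BL  -> +x+y, +x-y, -x-y, -x+y
sc=[(535,75),(655,290),(145,360),(85,122)]
L=np.array([[75,70,46],[75,-70,46],[-75,-70,46],[-75,70,46]])/1000
def H(q,P):
    c,s=np.cos(q[2]),np.sin(q[2]);return np.asarray(P)@np.array([[c,s,0],[-s,c,0],[0,0,1]])+[q[0],q[1],q[3] if len(q)>3 else 0]
def res(q,cams):
    r=[]
    for n,cs in(("top",tc),("side",sc)):
        if n in cams:
            r+= [proj(n,X)-up(p,n) for X,p in zip(H(q,L),cs)]
    return np.concatenate(r)
if __name__=="__main__":
    for cams in(("top",),("side",),("top","side")):
        f=least_squares(res,[.5,.02,.1],args=(cams,));print(cams,f.x.round(4),f.fun.reshape(-1,2).round(1).tolist())
    f=least_squares(res,[.5,.02,.1,0],args=(("top","side"),));print(f.x.round(4),np.abs(f.fun).max())
    q=least_squares(res,[.5,.02,.1],args=(("top","side"),)).x
    # tab
    im={n:cv2.imread(f"pics/{n}1.png").astype(int) for n in("top","side")}
    for n,w in(("top",(160,250,260,350)),("side",(210,300,180,300))):
        a=im[n][w[0]:w[1],w[2]:w[3]];m=(a[...,2]-a[...,0]>90)&(a[...,2]-a[...,1]>40)
        ys,xs=np.nonzero(m);print(n,len(ys),ys.mean()+w[0],xs.mean()+w[2],ys.min()+w[0],ys.max()+w[0])
        for yy in(-27,-15,0,15): 
            print(yy,[proj(n,H(q,[[x/1000,yy/1000,.066]])[0]).round(1) for x in(38,41,44)])
E
python3 fit.py
```

```text
('top',) [0.5259 0.0195 0.1543] [[-0.2, -0.5], [-0.9, 0.6], [0.3, 0.7], [0.6, -0.9]]
('side',) [0.5302 0.0182 0.1577] [[-1.3, 0.2], [0.5, 1.6], [0.3, -1.1], [-0.6, -0.8]]
('top', 'side') [0.5286 0.0191 0.1565] [[-1.2, -0.3], [-2.1, 0.8], [-1.0, 1.0], [-0.5, -0.5], [-1.4, -0.6], [0.3, 0.5], [0.0, -2.2], [-0.8, -1.6]]
[ 0.5286  0.0197  0.1565 -0.0017] 2.0494951554946965
top 16 188.0 309.5 187 189
-27 [array([186.7, 318.4]), array([185.3, 318.2]), array([184., 318.])]
-15 [array([187.4, 313. ]), array([186.1, 312.8]), array([184.7, 312.6])]
0 [array([188.3, 306.3]), array([187. , 306.1]), array([185.7, 305.9])]
15 [array([189.3, 299.5]), array([187.9, 299.3]), array([186.6, 299.1])]
side 30 234.56666666666666 258.8 211 239
-27 [array([238.1, 262.2]), array([237.9, 263.8]), array([237.7, 265.5])]
-15 [array([234.8, 260.5]), array([234.6, 262.1]), array([234.4, 263.8])]
0 [array([230.8, 258.5]), array([230.6, 260.1]), array([230.4, 261.7])]
15 [array([226.9, 256.5]), array([226.7, 258.1]), array([226.5, 259.7])]
```

```bash
python3 - <<'E'
from h import *
from scipy.spatial.transform import Rotation as R
s=sensors.get_state();M=R.from_quat(s['tcp_rot']).as_matrix();print(M.round(3),s['time'])
y=M[:,1];print("yaw tool y",np.degrees(np.arctan2(y[1],y[0])))
print(np.degrees(.1565))
# mat corners
for n,(r0,r1,c0,c1) in(("side",(180,225,200,300)),("top",(140,240,150,235))):
    im=cv2.imread(f"pics/{n}1.png")[r0:r1,c0:c1]
    m=(im.max(2)<50).astype(np.uint8);k,l,st,_=cv2.connectedComponentsWithStats(m);i=1+st[1:,4].argmax()
    c=cv2.findContours((l==i).astype(np.uint8),cv2.RETR_EXTERNAL,cv2.CHAIN_APPROX_NONE)[0][0]
    b=cv2.boxPoints(cv2.minAreaRect(c)) if n=="top" else cv2.approxPolyDP(c,4,True)[:,0]
    P=[onz(n,(p[1]+r0,p[0]+c0),.003) for p in b];print(n,st[i],np.round(P,3).tolist(),np.mean(P,0).round(4), np.linalg.norm(np.diff(P,axis=0),axis=1).round(3))
# rib ends & tab top z .066
from fit import up
for nm,p in(("ribL",(150,240)),("ribR",(412,212)),("tab",(298,165))): print(nm,onz("top",up(p,"top"),.066).round(4))
for nm,p in(("rib far",(380,65)),("rib near",(450,218)),("tab",(490,135))): print(nm,onz("side",up(p,"side"),.066).round(4))
E
```

```text
[[ 0.     0.408  0.913]
 [ 0.     0.913 -0.408]
 [-1.     0.     0.   ]] 0.85
yaw tool y 65.94649696678268
8.966789493797384
side [47 11  9 11 23] [[0.567, 0.341, 0.003], [0.568, 0.283, 0.003], [0.582, 0.304, 0.003]] [0.5722 0.3093 0.003 ] [0.058 0.025]
top [   7   12   70   81 4661] [[0.639, 0.371, 0.003], [0.659, 0.224, 0.003], [0.485, 0.201, 0.003], [0.466, 0.344, 0.003]] [0.5623 0.285  0.003 ] [0.147 0.176 0.145]
ribL [0.5404 0.0725 0.066 ]
ribR [ 0.5525 -0.0234  0.066 ]
tab [0.569  0.0185 0.066 ]
rib far [0.5402 0.067  0.066 ]
rib near [ 0.555  -0.0269  0.066 ]
tab [0.5707 0.0199 0.066 ]
```

Call:
arm_command:
  increments:
    - [[0.2, -3.1, 3.57, 0], [0.2, -3.1, 3.57, 0], [0.2, -3.1, 3.57, 0], [0.2, -3.1, 3.57, 0], [0.2, -3.1, 3.57, 0], [0.2, -3.1, 3.57, 0], [0.2, -3.1, 3.57, 0], [0.2, -3.1, 3.57, 0], [0.2, -3.1, 3.57, 0], [0.2, -3.1, 3.57, 0], [0.2, -3.1, 3.57, 0], [0.2, -3.1, 3.57, 0], [0.2, -3.1, 3.57, 0], [0.2, -3.1, 3.57, 0]]
  grip: 5.0
  grip_force: 25

```text
time: 2.6
eef_pos: [0.5552, 0.0149, 0.2036]
tcp_rot: [0.147, 0.691, -0.147, 0.692]
contact_force: [1.0, 0.8, 0.2]
opening: 0.588
```

Call:
arm_command:
  increments:
    - [[0, 0, 0, 0.142], [0, 0, 0, 0.142], [0, 0, 0, 0.142], [0, 0, 0, 0.142], [0, 0, 0, 0.142], [0, 0, 0, 0.142], [0, 0, 0, 0.142], [0, 0, 0, 0]]

```text
time: 3.6
eef_pos: [0.5546, 0.0164, 0.2034]
tcp_rot: [0.459, 0.538, -0.459, 0.538]
contact_force: [-0.4, -0.7, -0.5]
opening: 0.585
```

```bash
cat >> h.py <<'E'
from scipy.spatial.transform import Rotation as R
Q=[0.528,0.0193,0.156]
def cov(P,q=Q):
    c,s=np.cos(q[2]),np.sin(q[2]);P=np.asarray(P,float)
    return np.array([q[0]+c*P[0]-s*P[1],q[1]+s*P[0]+c*P[1],P[2]])
def rep(tgt=None,yaw=None):
    s=sensors.get_state();M=R.from_quat(s['tcp_rot']).as_matrix()
    ya=np.degrees(np.arctan2(M[1,1],M[0,1]));print("t",round(s['time'],2),"pos",s['eef_pos'].round(4),"yaw",ya.round(2),"F",s['contact_force'].round(1),"T",s['wrist_torque'].round(2),"open",round(s['opening']*85.4,1),"tilt",M[2].round(3))
    c,sn=np.cos(Q[2]),np.sin(Q[2]);d=s['eef_pos'][:2]-Q[:2];print("cover frame",(1000*np.array([c*d[0]+sn*d[1],-sn*d[0]+c*d[1]])).round(1))
    if tgt is not None: print("rows cm (tool x,y,z)",(100*M.T@(np.array(tgt)-s['eef_pos'])).round(2))
E
python3 - <<'E'
from h import *
t=cov([.026,-.0075,.09]);print(t);rep(t)
E
```

```text
[0.55484953 0.01593064 0.09      ]
t 3.6 pos [0.5546 0.0164 0.2034] yaw 9.09 F [-0.4 -0.7 -0.5] T [ 0.02 -0.01 -0.03] open 50.0 tilt [-1.  0.  0.]
cover frame [25.8 -7. ]
rows cm (tool x,y,z) [1.134e+01 1.000e-02 5.000e-02]
```

Call:
arm_command:
  increments:
    - [[3, 0, 0, 0], [3, 0, 0, 0], [3, 0, 0, 0], [2, 0, 0.05, 0], [0.3, 0, 0, 0], [0, 0, 0, 0]]

```text
time: 4.35
eef_pos: [0.5551, 0.0158, 0.0909]
tcp_rot: [0.459, 0.538, -0.459, 0.538]
contact_force: [-0.0, -0.2, 0.2]
opening: 0.586
```

```bash
python3 - <<'E'
from h import *
rep()
for n,(r0,r1,c0,c1) in(("side",(170,300,180,300)),("top",(160,250,260,350))):
    im=optics.read_camera(n);im=im[r0:r1,c0:c1]
    cv2.imwrite(f"pics/{n}2z.png",cv2.resize(im,None,fx=6 if n=="top" else 4.6,fy=6 if n=="top" else 4.6,interpolation=cv2.INTER_CUBIC))
E
```

```text
t 4.35 pos [0.5551 0.0158 0.0909] yaw 9.06 F [-0.  -0.2  0.2] T [ 0.02 -0.    0.05] open 50.1 tilt [-1.     0.001  0.   ]
cover frame [26.2 -7.7]
```

View pics/side2z.png

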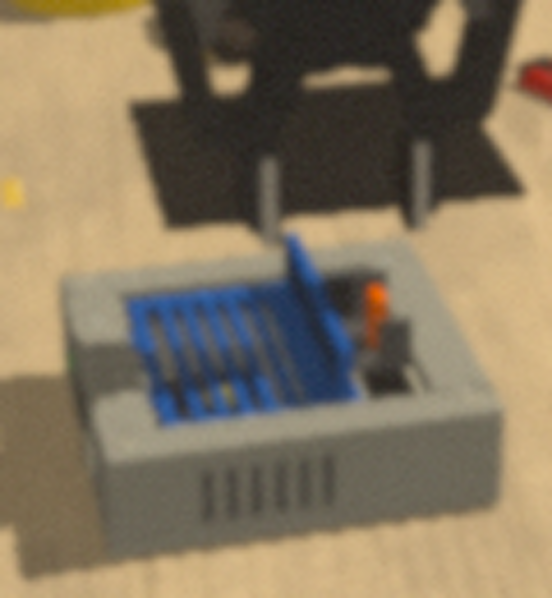

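View pics/top2z.png

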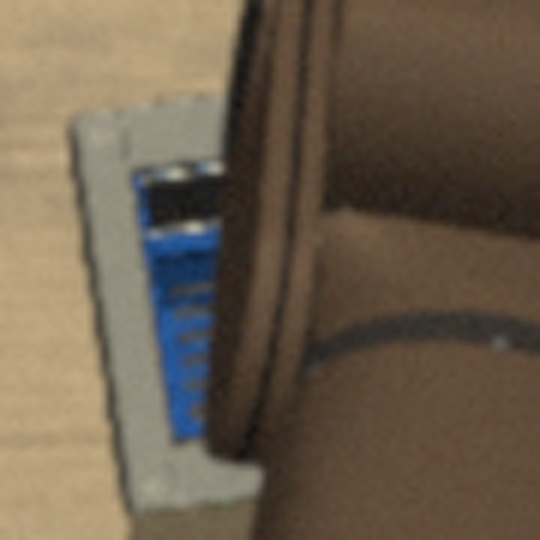

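```bash
python3 - <<'E'
from h import *
s=sensors.get_state();p=s['eef_pos'];y=np.array([np.cos(.158),np.sin(.158),0])
for sg in(-1,1):
  for off in(.025,.030):
    for dz in(0,.004):
      q=proj("side",p+sg*off*y+[0,0,dz]);print(sg,off,dz,((q-[170,180]+.5)*4.6-.5).round(1)[::-1])
E
```

```text
-1 0.025 0 [274.1 242.5]
-1 0.025 0.004 [273.9 233.2]
-1 0.03 0 [261.2 243.9]
-1 0.03 0.004 [261.  234.6]
1 0.025 0 [401.1 228.4]
1 0.025 0.004 [401.2 219.1]
1 0.03 0 [413.6 227. ]
1 0.03 0.004 [413.8 217.8]
```

Call:
arm_command:
  increments:
    - [[1, -0.15, 0, 0], [1, 0, 0, 0], [0.7, 0, 0, 0], [0.5, 0, 0, 0], [0.5, 0, 0, 0], [0.4, 0, 0, 0], [0, 0, 0, 0]]

```text
time: 5.32
eef_pos: [0.553, 0.0157, 0.049]
tcp_rot: [0.459, 0.538, -0.459, 0.537]
contact_force: [-0.1, 0.5, 0.7]
opening: 0.583
```

```bash
sed -i 's/^Q=.*/Q=[0.5265,0.0193,0.156]/' h.py; cat > snap.py <<'E'
from h import *
import sys
rep()
for n in sys.argv[2:]:
    im=optics.read_camera(n);r0,r1,c0,c1=(170,300,180,300) if n=="side" else (160,250,260,350)
    cv2.imwrite(f"pics/{n}{sys.argv[1]}.png",cv2.resize(im[r0:r1,c0:c1],None,fx=4.6,fy=4.6,interpolation=cv2.INTER_CUBIC))
E
python3 snap.py 3 side
```

```text
t 5.33 pos [0.553  0.0157 0.049 ] yaw 9.0 F [-0.1  0.5  0.7] T [-0.01  0.01  0.  ] open 49.8 tilt [-1.    -0.001 -0.   ]
cover frame [25.6 -7.7]
```

View pics/side3.png

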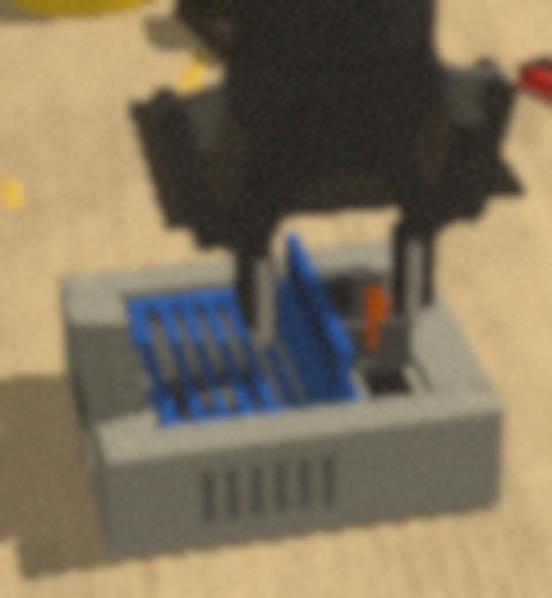

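Call:
arm_command:
  increments:
    - [[0, 0, 0, 0], [0, 0, 0, 0], [0, 0, 0, 0], [0, 0, 0, 0]]
  grip: 3.0
  grip_force: 25

```text
time: 5.88
eef_pos: [0.5543, 0.0156, 0.0502]
tcp_rot: [0.46, 0.537, -0.459, 0.538]
contact_force: [4.2, 0.9, 3.1]
opening: 0.353
```

Call:
arm_command:
  increments:
    - [[0, 0, 0, 0], [0, 0, 0, 0], [0, 0, 0, 0]]
  grip: 2.5

```text
time: 6.25
eef_pos: [0.5545, 0.0156, 0.0503]
tcp_rot: [0.46, 0.537, -0.459, 0.539]
contact_force: [4.8, 2.2, 4.2]
opening: 0.295
```

```bash
python3 snap.py 4 side
```

```text
t 6.25 pos [0.5545 0.0156 0.0503] yaw 8.99 F [4.8 2.2 4.2] T [ 0.32 -0.87  0.02] open 25.2 tilt [-1.     0.003  0.001]
cover frame [27.1 -8. ]
```

View pics/side4.png

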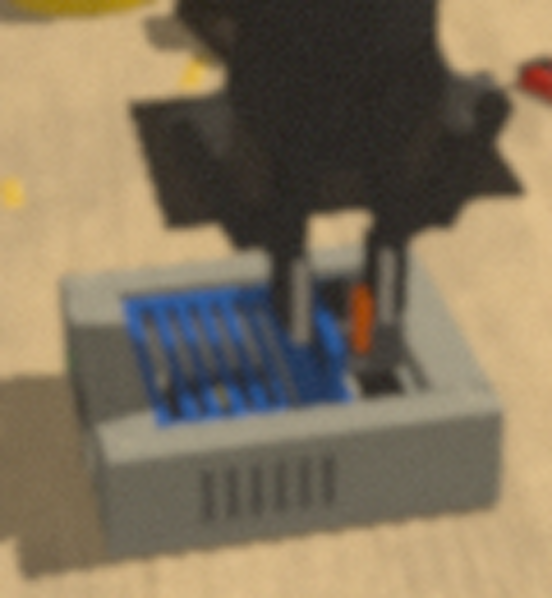

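Call:
arm_command:
  increments:
    - [[0, 0, 0, 0], [0, 0, 0, 0], [0, 0, 0, 0]]
  grip: 2.1

```text
time: 6.68
eef_pos: [0.5527, 0.0153, 0.0504]
tcp_rot: [0.458, 0.538, -0.46, 0.537]
contact_force: [-0.3, 0.7, 10.2]
opening: 0.245
```

Call:
arm_command:
  increments:
    - [[0, 0, 0, 0], [0, 0, 0, 0], [0, 0, 0, 0]]
  grip: 1.6

```text
time: 7.05
eef_pos: [0.552, 0.0152, 0.0506]
tcp_rot: [0.458, 0.539, -0.46, 0.537]
contact_force: [-2.8, -0.3, 12.6]
opening: 0.224
```

```bash
python3 snap.py 5 side
```

```text
t 7.05 pos [0.552  0.0152 0.0506] yaw 9.04 F [-2.8 -0.3 12.6] T [-0.04  0.51 -0.04] open 19.2 tilt [-1.    -0.005  0.   ]
cover frame [24.5 -8. ]
```

View pics/side5.png

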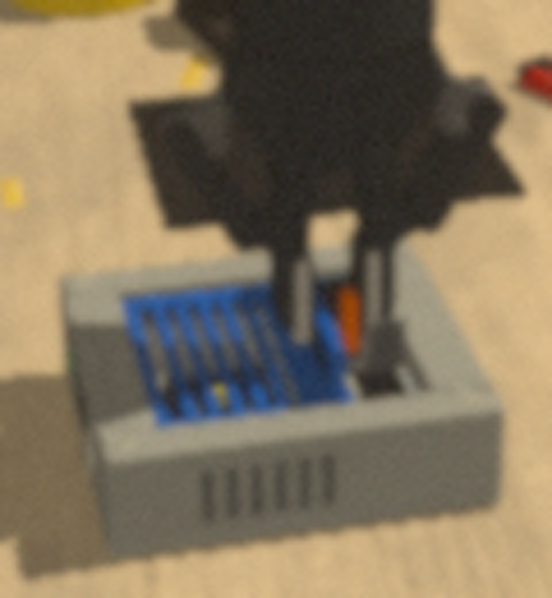

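Call:
arm_command:
  increments:
    - [[-0.18, -0.04, 0, 0], [-0.18, -0.05, 0, 0], [-0.18, -0.06, 0, 0], [-0.18, -0.06, 0, 0], [0, 0, 0, 0]]
  grip: 1.6
  grip_force: 25

```text
time: 7.72
eef_pos: [0.5511, 0.0155, 0.0552]
tcp_rot: [0.46, 0.537, -0.459, 0.538]
contact_force: [7.1, 0.9, -6.8]
opening: 0.22
```

```bash
python3 snap.py 6 side
```

```text
t 7.72 pos [0.5511 0.0155 0.0552] yaw 8.98 F [ 7.1  0.9 -6.8] T [ 0.22 -1.44  0.07] open 18.8 tilt [-1.     0.001 -0.   ]
cover frame [23.7 -7.6]
```

View pics/side6.png

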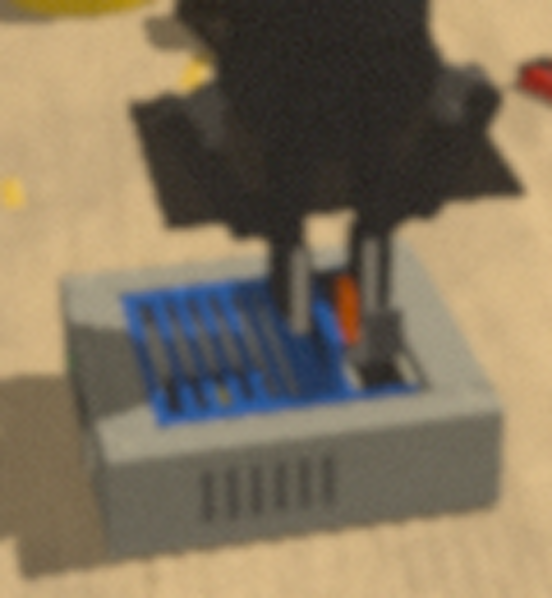

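Call:
arm_command:
  increments:
    - [[-0.15, 0.1, 0, 0], [-0.15, 0, 0, 0], [-0.15, -0.05, 0, 0], [-0.15, -0.06, 0, 0], [0, 0, 0, 0]]

```text
time: 8.4
eef_pos: [0.5495, 0.0155, 0.0615]
tcp_rot: [0.459, 0.539, -0.46, 0.537]
contact_force: [0.6, 0.2, -11.4]
opening: 0.225
```

```bash
python3 snap.py 7 side
```

```text
t 8.4 pos [0.5495 0.0155 0.0615] yaw 9.0 F [  0.6   0.2 -11.4] T [ 0.04 -0.74  0.07] open 19.2 tilt [-1.    -0.004 -0.001]
cover frame [22.1 -7.4]
```

View pics/side7.png

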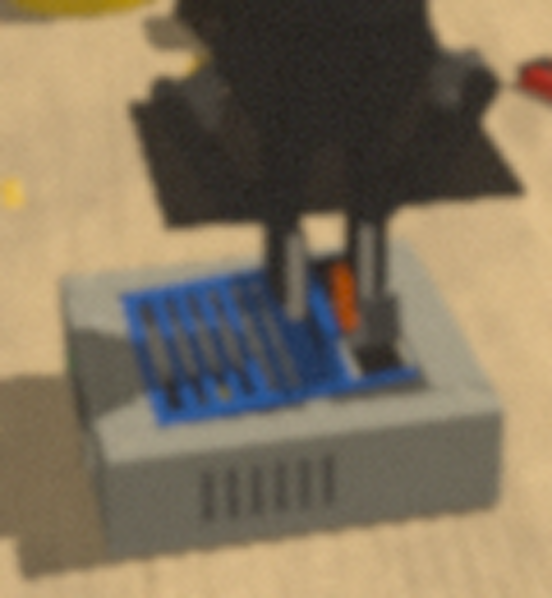

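Call:
arm_command:
  increments:
    - [[-0.16, -0.07, 0, 0], [-0.16, -0.08, 0, 0], [-0.16, -0.09, 0, 0], [-0.16, -0.1, 0, 0], [0, 0, 0, 0]]

```text
time: 9.07
eef_pos: [0.5472, 0.015, 0.0687]
tcp_rot: [0.459, 0.538, -0.459, 0.537]
contact_force: [-1.1, 0.9, -12.8]
opening: 0.217
```

```bash
python3 snap.py 8 side
```

```text
t 9.07 pos [0.5472 0.015  0.0687] yaw 8.99 F [ -1.1   0.9 -12.8] T [ 0.11 -0.63  0.09] open 18.6 tilt [-1.    -0.001 -0.001]
cover frame [19.7 -7.5]
```

View pics/side8.png

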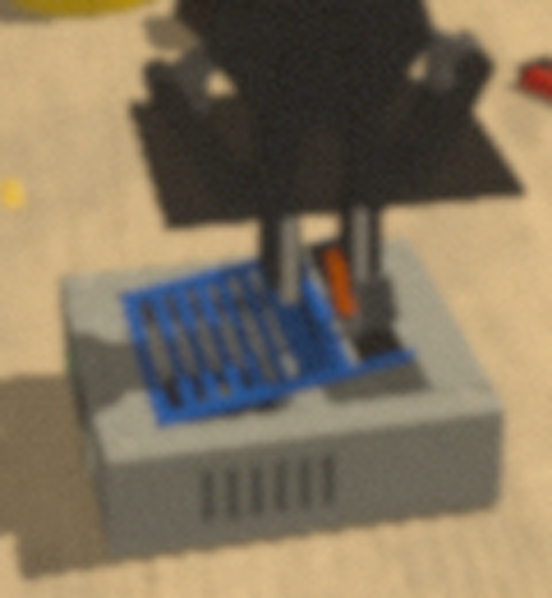

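Call:
arm_command:
  increments:
    - [[-0.16, -0.1, 0, 0], [-0.16, -0.1, 0, 0], [-0.16, -0.11, 0, 0], [-0.16, -0.11, 0, 0], [0, 0, 0, 0]]

```text
time: 9.75
eef_pos: [0.5443, 0.0141, 0.0762]
tcp_rot: [0.46, 0.537, -0.459, 0.538]
contact_force: [2.2, 2.3, -11.5]
opening: 0.22
```

```bash
python3 snap.py 9 side
```

```text
t 9.75 pos [0.5443 0.0141 0.0762] yaw 8.99 F [  2.2   2.3 -11.5] T [ 0.47 -0.98  0.04] open 18.8 tilt [-1.     0.002  0.   ]
cover frame [16.7 -7.9]
```

View pics/side9.png

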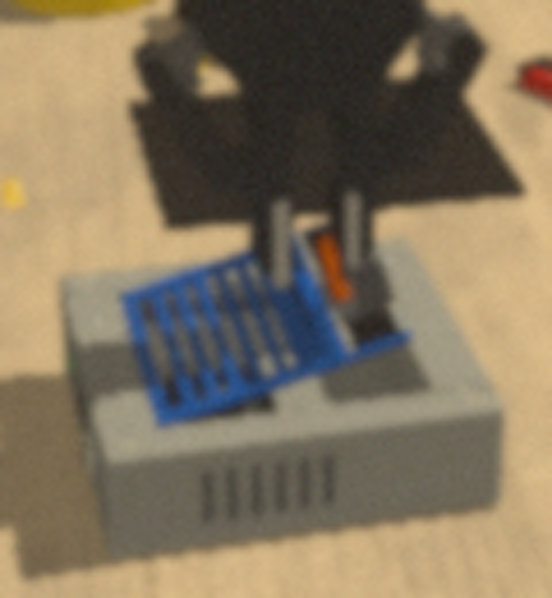

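Call:
arm_command:
  increments:
    - [[-0.15, -0.09, 0, 0], [-0.15, -0.1, 0, 0], [-0.15, -0.1, 0, 0], [-0.12, -0.1, 0, 0], [0, 0, 0, 0]]

```text
time: 10.42
eef_pos: [0.5412, 0.0135, 0.082]
tcp_rot: [0.46, 0.536, -0.458, 0.539]
contact_force: [4.8, 2.9, -11.3]
opening: 0.221
```

```bash
python3 snap.py 10 side
python3 - <<'E'
from h import *
# predicted projections of cover near corners (y=-50) for various tilt, side view zoom coords
# correct for side camera offset -> use shift found: +1.6px col
for th in (0,15,20,23,26,29):
    t=np.radians(th);o=[]
    for x,y in((-50,-50),(50,-50),(50,50)):
        X=-.05+(x+50)/1000*np.cos(t);Z=.038+(x+50)/1000*np.sin(t)
        q=proj("side",cov([X,y/1000,Z]))+[0,1.5];o.append(((q-[170,180]+.5)*4.6-.5).round(0)[::-1].tolist())
    print(th,o)
E
```

```text
t 10.43 pos [0.5412 0.0135 0.082 ] yaw 8.97 F [  4.8   2.9 -11.3] T [ 0.62 -1.9   0.07] open 18.9 tilt [-1.     0.005  0.001]
cover frame [13.6 -8. ]
0 [[164.0, 439.0], [426.0, 406.0], [364.0, 280.0]]
15 [[164.0, 439.0], [418.0, 348.0], [356.0, 226.0]]
20 [[164.0, 439.0], [412.0, 329.0], [350.0, 209.0]]
23 [[164.0, 439.0], [407.0, 318.0], [345.0, 199.0]]
26 [[164.0, 439.0], [402.0, 308.0], [340.0, 189.0]]
29 [[164.0, 439.0], [395.0, 298.0], [335.0, 180.0]]
```

View pics/side10.png

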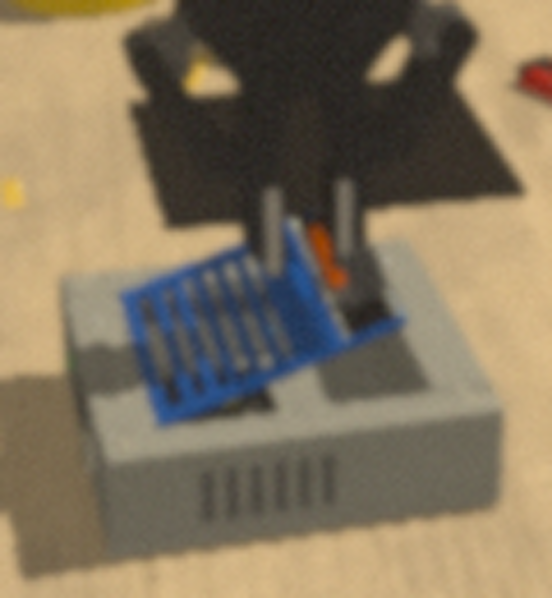

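Call:
arm_command:
  increments:
    - [[-0.13, -0.02, 0, 0], [-0.13, -0.06, 0, 0], [-0.1, -0.06, 0, 0], [0, 0, 0, 0]]

```text
time: 10.98
eef_pos: [0.5394, 0.0132, 0.0854]
tcp_rot: [0.46, 0.537, -0.459, 0.539]
contact_force: [5.1, 1.4, -10.9]
opening: 0.222
```

```bash
python3 snap.py 11 side
```

```text
t 10.97 pos [0.5394 0.0132 0.0854] yaw 8.98 F [  5.1   1.4 -10.9] T [ 0.5  -1.69  0.04] open 18.9 tilt [-1.     0.003  0.001]
cover frame [11.8 -8. ]
```

View pics/side11.png

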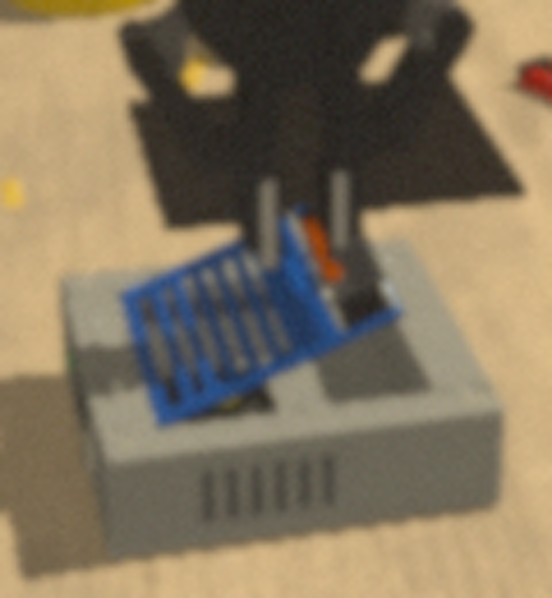

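Call:
arm_command:
  increments:
    - [[0, 0.1, 0, 0], [-0.06, 0.14, 0, 0], [-0.06, 0.14, 0, 0], [-0.06, 0.14, 0, 0], [0, 0, 0, 0]]
  grip_force: 20

```text
time: 11.65
eef_pos: [0.5409, 0.014, 0.0846]
tcp_rot: [0.458, 0.54, -0.461, 0.536]
contact_force: [-2.4, -0.7, -14.9]
opening: 0.221
```

```bash
python3 snap.py 12 side
```

```text
t 11.65 pos [0.5409 0.014  0.0846] yaw 9.02 F [ -2.4  -0.7 -14.9] T [-0.14 -0.31  0.04] open 18.9 tilt [-1.    -0.007 -0.001]
cover frame [13.4 -7.5]
```

View pics/side12.png

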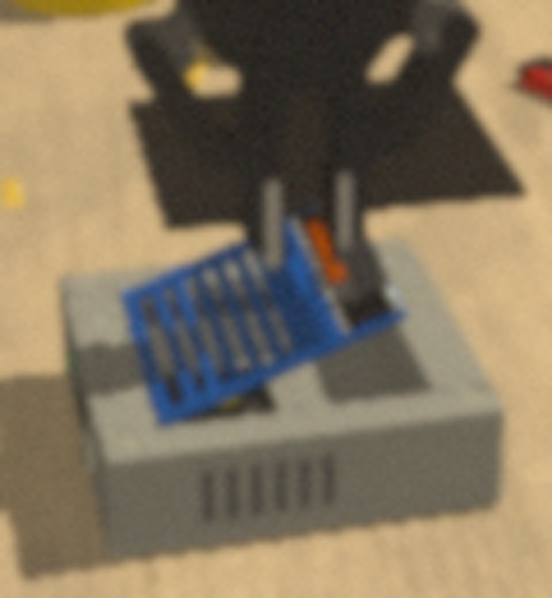

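Call:
arm_command:
  increments:
    - [[0, 0.12, 0, 0], [0, 0.12, 0, 0], [0, 0.12, 0, 0], [0, 0, 0, 0]]

```text
time: 12.2
eef_pos: [0.5504, 0.0143, 0.0903]
tcp_rot: [0.461, 0.536, -0.458, 0.54]
contact_force: [-0.2, -0.3, -1.1]
opening: 0.219
```

```bash
python3 snap.py 13 side
```

```text
t 12.2 pos [0.5504 0.0143 0.0903] yaw 9.0 F [-0.2 -0.3 -1.1] T [-0.05 -0.01 -0.01] open 18.7 tilt [-1.     0.007  0.002]
cover frame [22.8 -8.7]
```

View pics/side13.png

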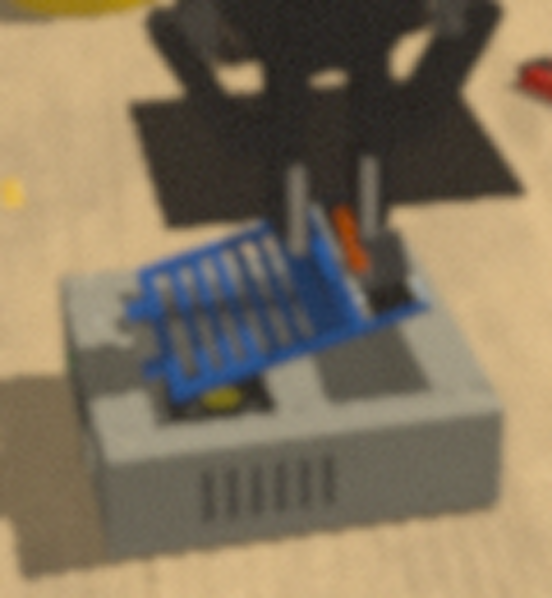

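Call:
arm_command:
  increments:
    - [[-0.2, 0.1, 0, 0], [-0.4, 0.1, 0, 0], [-0.6, 0, 0, 0], [-0.8, 0, 0, 0], [-1.2, 0, 0, 0], [-1.2, 0, 0, 0], [-0.8, 0, 0, 0], [-0.4, 0, 0, 0], [0, 0, 0, 0]]
  grip_force: 25

```text
time: 13.38
eef_pos: [0.549, 0.0149, 0.1427]
tcp_rot: [0.459, 0.538, -0.459, 0.538]
contact_force: [-0.4, 0.3, -2.7]
opening: 0.225
```

```bash
sed -i 's/(170,300,180,300)/(130,290,180,330)/' snap.py; sed -i 's/4\.6/4/g' snap.py; python3 snap.py 14 side
```

```text
t 13.38 pos [0.549  0.0149 0.1427] yaw 9.0 F [-0.4  0.3 -2.7] T [-0.04 -0.02 -0.02] open 19.2 tilt [-1.  0.  0.]
cover frame [21.6 -7.8]
```

View pics/side14.png

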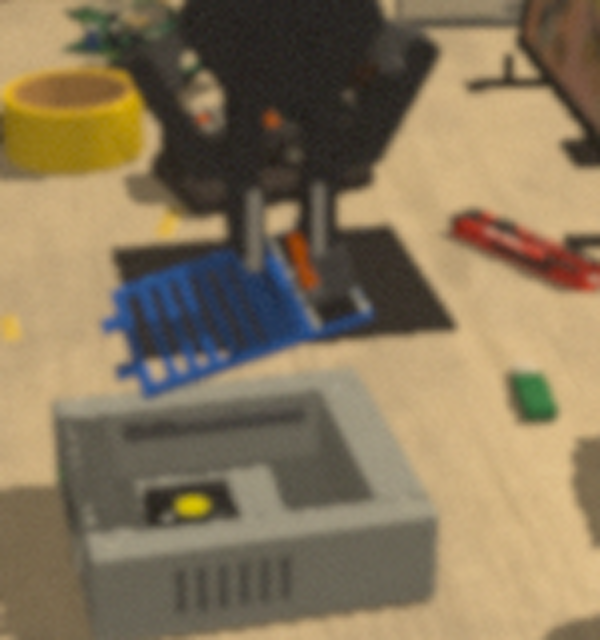

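Call:
arm_command:
  increments:
    - [[0, 0.2, -0.6, 0], [0, 0.5, -1.5, 0], [0, 0.7, -2.3, 0], [0, 0.8, -2.6, 0], [0, 0.8, -2.6, 0], [0, 0.8, -2.6, 0], [0, 0.8, -2.6, 0], [0, 0.8, -2.6, 0], [0, 0.8, -2.6, 0], [0, 0.8, -2.5, 0], [0, 0.6, -1.7, 0], [0, 0.4, -1.0, 0], [0, 0.1, -0.4, 0], [0, 0, 0, 0]]

```text
time: 15.18
eef_pos: [0.5889, 0.2802, 0.1423]
tcp_rot: [0.459, 0.538, -0.459, 0.538]
contact_force: [-0.7, -0.4, -2.5]
opening: 0.226
```

```bash
python3 - <<'E'
from h import *
rep([.589,.281,.06])
for n in("side","top"):
    im=optics.read_camera(n);r0,r1,c0,c1=(100,250,180,330) if n=="side" else (130,250,140,260)
    cv2.imwrite(f"pics/{n}15.png",cv2.resize(im[r0:r1,c0:c1],None,fx=4,fy=4,interpolation=cv2.INTER_CUBIC))
print(onz("top",(196.1,190.9),0))
E
```

```text
t 15.18 pos [0.5889 0.2802 0.1423] yaw 8.98 F [-0.7 -0.4 -2.5] T [-0.05  0.02  0.  ] open 19.3 tilt [-1. -0.  0.]
cover frame [102.2 248. ]
rows cm (tool x,y,z) [ 8.23  0.03 -0.08]
[0.55129524 0.28511178 0.        ]
```

View pics/side15.png

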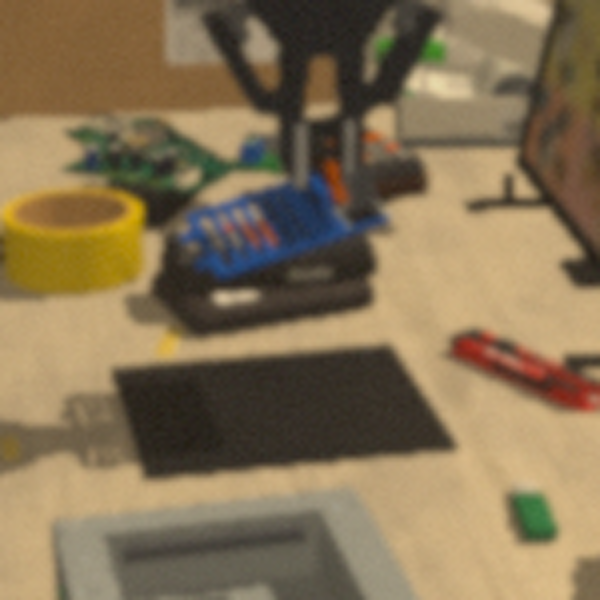

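View pics/top15.png

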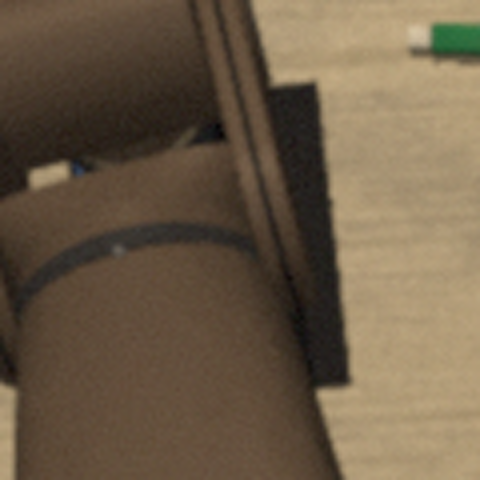

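Call:
arm_command:
  increments:
    - [[1, 0, 0, 0], [2, 0, 0, 0], [2, 0, 0, 0], [2, 0, 0, 0], [1, 0, 0, 0], [0.5, 0, 0, 0], [0, 0, 0, 0]]

```text
time: 16.15
eef_pos: [0.5891, 0.2806, 0.0574]
tcp_rot: [0.459, 0.538, -0.459, 0.538]
contact_force: [0.2, -0.1, -2.0]
opening: 0.217
```

```bash
python3 - <<'E'
from h import *
rep([.589,.281,.0156])
P=[onz("side",((y+.5)/4-.5+100,(x+.5)/4-.5+180),.003) for x,y in((115,370),(392,347),(455,448),(148,477))]
print(np.round(P,3).tolist(),np.mean(P,0))
for n in("side",):
    im=optics.read_camera(n);r0,r1,c0,c1=(100,250,180,330)
    cv2.imwrite(f"pics/{n}16.png",cv2.resize(im[r0:r1,c0:c1],None,fx=4,fy=4,interpolation=cv2.INTER_CUBIC))
E
```

```text
t 16.15 pos [0.5891 0.2806 0.0574] yaw 9.0 F [ 0.2 -0.1 -2. ] T [-0.02 -0.03 -0.01] open 18.6 tilt [-1.  0. -0.]
cover frame [102.4 248.4]
rows cm (tool x,y,z) [ 4.18 -0.   -0.04]
[[0.469, 0.341, 0.003], [0.644, 0.364, 0.003], [0.662, 0.22, 0.003], [0.489, 0.197, 0.003]] [0.56593809 0.28053103 0.003     ]
```

View pics/side16.png

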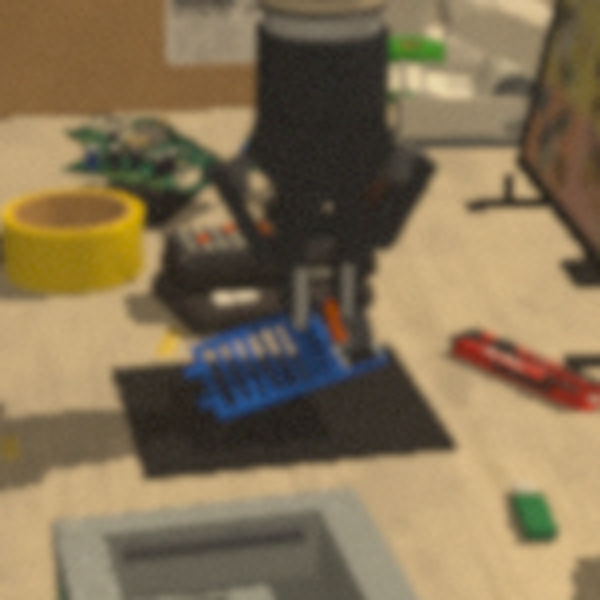

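Call:
arm_command:
  increments:
    - [[0.4, 0, 0, 0], [0.4, 0, 0, 0], [0.3, 0, 0, 0], [0.3, 0, 0, 0], [0, 0, 0, 0]]

```text
time: 16.82
eef_pos: [0.5886, 0.2804, 0.043]
tcp_rot: [0.459, 0.538, -0.459, 0.538]
contact_force: [-0.6, 0.0, -2.5]
opening: 0.219
```

Call:
arm_command:
  increments:
    - [[0.2, 0, 0, 0], [0.2, 0, 0, 0], [0.2, 0, 0, 0], [0, 0, 0, 0]]

```text
time: 17.32
eef_pos: [0.5896, 0.2807, 0.038]
tcp_rot: [0.46, 0.537, -0.459, 0.538]
contact_force: [2.0, 0.4, 1.1]
opening: 0.221
```

```bash
cat > s2.py <<'E'
from h import *
import sys
rep([.589,.281,.0156])
for n in sys.argv[2:]:
    im=optics.read_camera(n);r0,r1,c0,c1=(100,250,180,330) if n=="side" else (130,250,140,260)
    cv2.imwrite(f"pics/{n}{sys.argv[1]}.png",cv2.resize(im[r0:r1,c0:c1],None,fx=4,fy=4,interpolation=cv2.INTER_CUBIC))
E
python3 s2.py 17 side
```

```text
t 17.32 pos [0.5896 0.2807 0.038 ] yaw 8.99 F [2.  0.4 1.1] T [ 0.05 -0.18 -0.01] open 18.9 tilt [-1.     0.002 -0.   ]
cover frame [103.  248.4]
rows cm (tool x,y,z) [ 2.24 -0.06 -0.04]
```

View pics/side17.png

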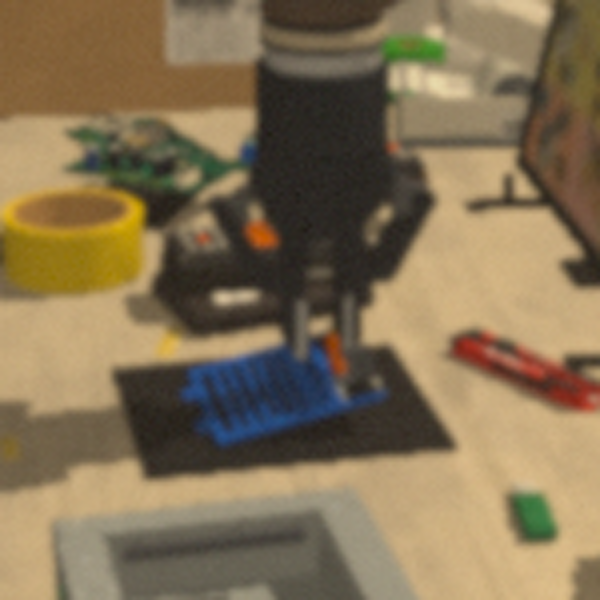

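Call:
arm_command:
  increments:
    - [[-0.5, 0, 0, 0], [0, -0.4, 0, 0], [0, -0.4, 0, 0], [0.2, 0, 0, 0], [0.3, 0, 0, 0], [0, 0, 0, 0]]

```text
time: 18.12
eef_pos: [0.5813, 0.2792, 0.0375]
tcp_rot: [0.459, 0.538, -0.459, 0.538]
contact_force: [0.3, -0.9, -0.9]
opening: 0.221
```

Call:
arm_command:
  increments:
    - [[0.2, 0.1, 0, 0], [0.2, 0.1, 0, 0], [0.2, 0.1, 0, 0], [0.2, 0.08, 0, 0], [0, 0, 0, 0]]

```text
time: 18.75
eef_pos: [0.5849, 0.2799, 0.0295]
tcp_rot: [0.459, 0.538, -0.459, 0.538]
contact_force: [-0.7, 0.5, 0.8]
opening: 0.208
```

```bash
python3 s2.py 18 side
```

```text
t 18.75 pos [0.5849 0.2799 0.0295] yaw 8.99 F [-0.7  0.5  0.8] T [-0.06  0.15 -0.03] open 17.7 tilt [-1.  0. -0.]
cover frame [ 98.2 248.3]
rows cm (tool x,y,z) [ 1.39  0.42 -0.05]
```

View pics/side18.png

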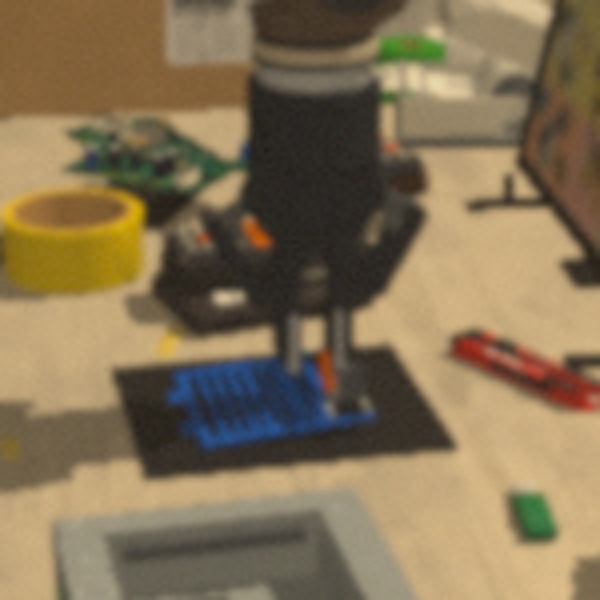

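Nearly flat; continue down.

Call:
arm_command:
  increments:
    - [[0.2, 0.08, 0, 0], [0.2, 0.08, 0, 0], [0.15, 0.05, 0, 0], [0, 0, 0, 0]]

```text
time: 19.3
eef_pos: [0.5868, 0.2801, 0.0239]
tcp_rot: [0.459, 0.538, -0.459, 0.538]
contact_force: [-0.6, -1.3, 1.8]
opening: 0.208
```

Call:
arm_command:
  increments:
    - [[0.15, 0.04, 0, 0], [0.15, 0.04, 0, 0], [0, 0, 0, 0]]

```text
time: 19.68
eef_pos: [0.5871, 0.2802, 0.0233]
tcp_rot: [0.458, 0.538, -0.46, 0.537]
contact_force: [-7.5, -2.6, 14.1]
opening: 0.207
```

```bash
python3 s2.py 19 side
```

```text
t 19.68 pos [0.5871 0.2802 0.0233] yaw 9.02 F [-7.5 -2.6 14.1] T [-0.51  1.5   0.04] open 17.6 tilt [-1.    -0.003  0.001]
cover frame [100.4 248.3]
rows cm (tool x,y,z) [ 0.77  0.21 -0.05]
```

View pics/side19.png

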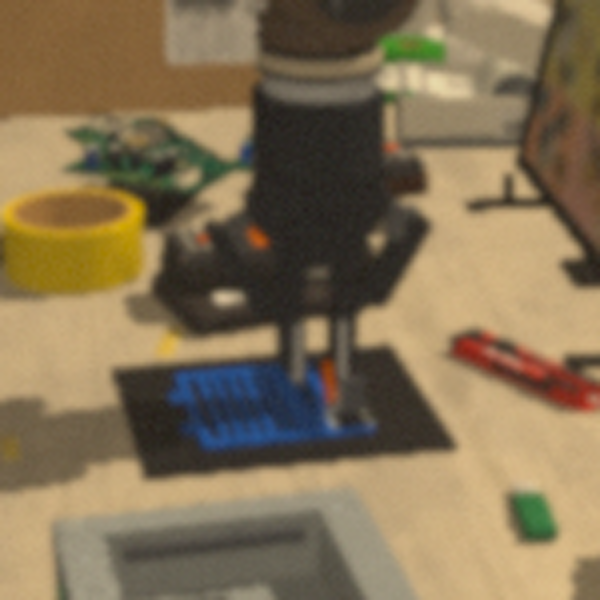

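Call:
arm_command:
  increments:
    - [[-0.15, -0.08, 0, 0], [-0.1, -0.07, 0, 0], [0, 0, 0, 0]]

```text
time: 20.1
eef_pos: [0.5869, 0.2802, 0.0236]
tcp_rot: [0.46, 0.537, -0.459, 0.538]
contact_force: [1.1, 0.2, 2.0]
opening: 0.208
```

Call:
arm_command:
  increments:
    - [[0, 0, 0, 0], [0, 0, 0, 0], [0, 0, 0, 0], [0, 0, 0, 0]]
  grip: 4.6

```text
time: 20.6
eef_pos: [0.586, 0.28, 0.0232]
tcp_rot: [0.459, 0.538, -0.459, 0.538]
contact_force: [-0.2, 1.0, -0.4]
opening: 0.536
```

```bash
python3 s2.py 20 side
```

```text
t 20.6 pos [0.586  0.28   0.0232] yaw 9.0 F [-0.2  1.  -0.4] T [ 0.01 -0.02 -0.07] open 45.8 tilt [-1. -0.  0.]
cover frame [ 99.2 248.3]
rows cm (tool x,y,z) [ 0.76  0.32 -0.05]
```

View pics/side20.png

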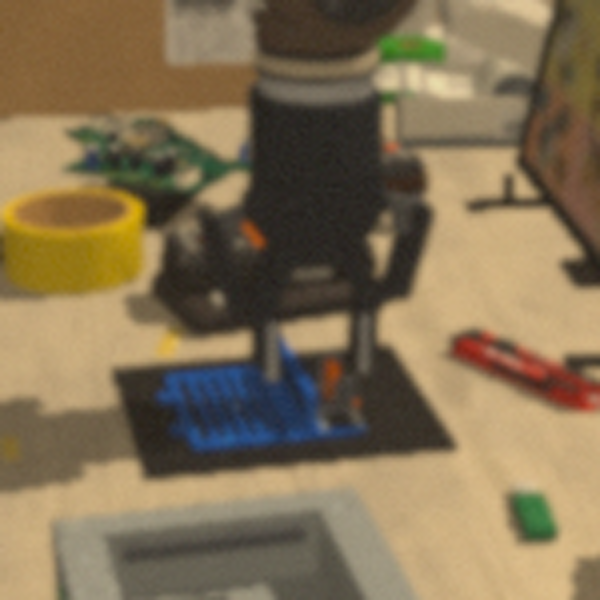

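Call:
arm_command:
  increments:
    - [[-0.4, 0, 0, 0], [-0.8, 0, 0, 0], [-1.5, 0, 0, 0], [-2.5, 0, 0, 0], [-3, 0, 0, 0], [-3, 0, 0, 0], [-2, 0, 0, 0], [0, 0, 3, 0], [0, 0, 4, 0], [0, 0, 5, 0], [0, 0, 5, 0], [0, 0, 5, 0], [0, 0, 3, 0], [0, 0, 0, 0]]

```text
time: 22.4
eef_pos: [0.6255, 0.031, 0.1558]
tcp_rot: [0.46, 0.537, -0.46, 0.537]
contact_force: [0.6, -0.3, 0.3]
opening: 0.54
```

```bash
python3 s2.py 21 side top; python3 -c "
from h import *
cv2.imwrite('pics/topfull.png',optics.read_camera('top'))"
```

```text
t 22.4 pos [0.6255 0.031  0.1558] yaw 8.79 F [ 0.6 -0.3  0.3] T [-0.01 -0.03 -0.01] open 46.1 tilt [-1.  0.  0.]
cover frame [99.6 -3.8]
rows cm (tool x,y,z) [ 14.02   0.21 -25.26]
```

View pics/side21.png

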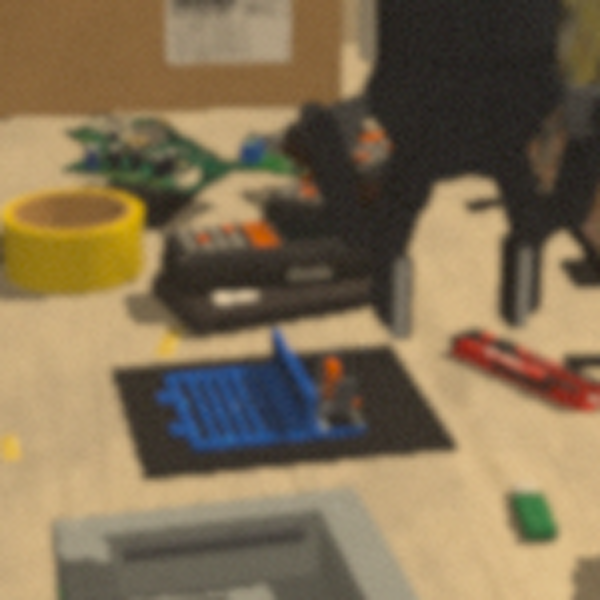

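View pics/top21.png

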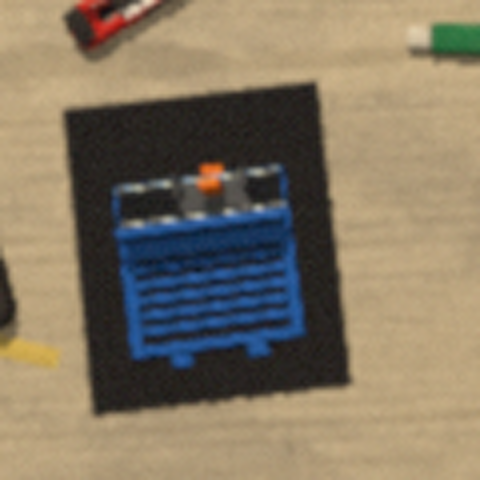

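View pics/topfull.png

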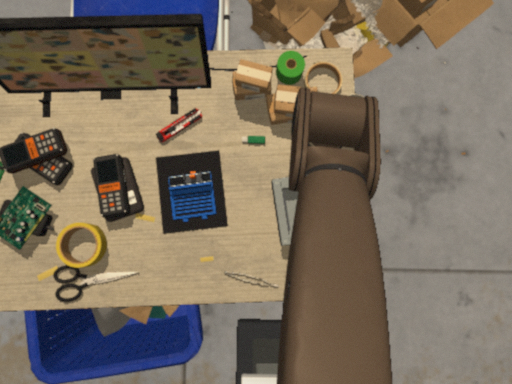

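```bash
python3 - <<'E'
from h import *
a=cv2.imread("pics/top1.png").astype(int);b=cv2.imread("pics/topfull.png").astype(int)
for nm,(r0,r1,c0,c1) in dict(usb=(130,150,238,270),knife=(105,145,150,205),tweezers=(265,292,220,284)).items():
    print(nm,np.abs(a-b)[r0:r1,c0:c1].mean().round(2))
rep();print(ctrl.sign_off())
E
```

```text
usb 14.54
knife 13.95
tweezers 15.2
t 22.55 pos [0.625  0.0339 0.1555] yaw 9.02 F [ 0.2  0.3 -0.7] T [0.02 0.02 0.03] open 46.0 tilt [-1. -0. -0.]
cover frame [99.6 -0.9]
the job is handed in; nothing more can be done
None
```

The vent cover is off and lies flat, rib up, on the black mat. I handed the job in at about 22.6 s with the arm clear of everything.

- **Release and swing:** I found the tab about 8 mm to the −y side of the middle of its rail. I pinched it against the rib until the opening was 19 mm, so it was fully in. With it held in I swung the tab end up to about 25°, judged from the side image, then drew the tongues out. The force readings between moves stayed below about 16 N.
- **Placing:** The hinge end touched the mat first and the cover laid flat from there. The force reached about 14 N for a moment; I eased off before opening the fingers.
- **Final position:** In the last top image the cover is about 8 mm off the mat's centre, towards the robot. It moved slightly as the fingers opened, and I left it there. It is well inside the mat on all sides.
- **Fan:** The last clear side view showed the housing open with the fan exposed.
- **Bystanders:** The memory stick, knife and tweezers look unmoved by eye in the top images. My pixel comparison did not settle it: it gave about 14–15 grey levels of difference, nearly the same in all three areas. I took that for image noise or lighting, and I had no control area to check it against.

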